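Book a returned drive carrier back into stock

ROBOT

A 6-joint arm with a two-finger parallel gripper is mounted at the origin on the work surface. World frame = base frame: x ahead of the robot, y to its left, z up, the work surface at z = 0. Lengths are in m, angles in rad, forces in N, time in s.
With the tool pointing down it reaches from about 0.325 to 0.775 m from the base axis. Payload 5.5 kg.
Tool frame: the origin (TCP) lies between the finger pads; the fingertips stand 8 mm ahead of it and the grasp point (between the pads) lies 11 mm behind it (tcp_to_tips is the distance from the TCP to the fingertips, in m); z points along the fingers, y is the line along which they close (so a half turn about z gives the same grasp; the last joint's range is limited). The gripper opens to 88 mm and grips with 3 to 60 N. Pads are 20 mm wide; open, the fingers measure 115 mm over their backs; the gripper's body (75 mm by 178 mm) begins 61 mm behind the grasp point.
Start: joints at [1.198, 0.091, 1.231, -0, 1.82, -0.057], TCP at [0.186, 0.57, 0.231] pointing down, gripper open.
Joint ranges: [-2.87, 2.87], [-0.86, 2.18], [0.17, 2.46], [-1.51, 4.65], [0.06, 2.69], [-2.65, 2.65]. Speed limits (rad/s): [2.57, 2.57, 3.01, 3.14, 3.14, 3.14].

INTERFACE

Orientations are given as a unit quaternion [w, x, y, z].
In Python, from bench import * gives the robot as it stands. Calls block until the motion is done:
- move_to(position, orientation): joint-space move of the TCP to a pose.
- move_l(position, speed=0.15, orientation=None): straight line of the TCP; orientation=None keeps the orientation; speed is the mean speed in m/s.
- movej(angles): joint-space move.
- gripper_open() and close(): open the fingers fully, or close them until they stop; the grip force is fixed at half the most.
- hold(seconds).
- inverse_kinematics(position, orientation): joint angles nearest the present ones, or None.
- state(): the state.
- get_image(name): name is "side" or "top"; returns a dict with "frame" (384x512x3 uint8, blue, green, red), "depth" (384x512 float32, m along the optical axis (not along the pixel's ray), 0 where there is no reading), "camera_matrix" (3x3 intrinsics, pixels), "k1" (the pictures are not rectified: a ray, as slopes to the right and down, at radius r is drawn at 1 + k1 r^2 times it, then the intrinsics apply), "view" (4x4, takes a point from world to camera coordinates). Camera axes: x right, y up, looking along -z (the intrinsics and any distortion apply to the point x, -y, -z); pixel columns grow to the right and rows downward; lengths in m; the calibration is good to about 2 mm. A picture is of the moment at which its call begins.
A pose or a line that the arm cannot do raises IKError and nothing moves.
- job_done(): hands the job in; it is judged then, once.
The state is a dict: "time": time; "joint_pos": joint angles; "dq": joint speeds; "joint_torque": joint torques, N m; "ee_pos": TCP position; "ee_rot": TCP orientation; "ft_force": force on the tool from outside, world axes, zero at the start; "moment": the same for the moment, N m; "finger_gap": finger opening in m; "finger_force": force on a finger pad.
Only numpy, scipy, OpenCV 4.12 (cv2) and the standard library are available. Lean on these libraries where they do the work, as an engineer would, in place of code of your own. Each camera call takes 0.05 s, during which the arm holds its last target. There are 200 camera calls.

TASK

Take the flat drive carrier out of the leaning stand and slide it, handle up, fully down into the slotted block, into the one of the three slots that is free to its bottom: the other two have packing strips hidden low down and stop it part way, so you must try them. Keep hold of it until it is fully home, do not let it drop in. Then push the tally counter's lever all the way down to its stop, let it spring back, and leave the tape roll, power brick and red case where they are.

Things in the scene. Friction and masses are not known exactly. Their poses are not given: they have to be found in the camera images.
- carrier: flat drive carrier: aluminium blade 8 thick (x) x 80 wide (y) x 90 high (z), with a black handle on top, 14 thick (x) x 44 wide (y), from z = 90 to 135; 0.25 kg or so. Origin at the centre of the blade's lower edge, z up through the handle. It starts leaning in the stand, 0.30 rad from upright, handle tipped towards the stand's -x. The same either way round.
- stand: dark steel leaning stand (fixed), base 110 x 120, with a tilted trough and a 70 high back board on its -x side; two low cheeks 30 high beside the carrier's lower corners. It lies open above: slide the carrier out along its own z. Origin under the base centre, z up.
- rack: grey slotted block (fixed), 150 (x) x 120 (y) x 75 high, origin under its centre. Three upright slots open on top, each 10 wide (x) x 83 long (y), 2 mm chamfer, 45 apart along x, floor at z = 5 to 7. Two hold a packing strip that stops the carrier 24 to 26 mm short of home; which two differs each time. Fully home, the carrier's origin is 5 to 7 above the table.
- slot0 (a point): centre of the mouth of the slot at rack x = -45, z = 75
- slot1 (a point): centre of the mouth of the middle slot, z = 75
- slot2 (a point): centre of the mouth of the slot at rack x = +45, z = 75
- counter: grey tally counter (fixed), housing 120 (x) x 76 (y) x 50 high, number wheels on its +x face, origin under its centre. The lever is hinged 63 above the table at counter x = -45 and points to +x, sloping up by 0.6 rad at rest; its hinge axis is the counter's y.
- lever_pad (a point): middle of the upper face of the lever's black thumb pad (36 x 34 x 10), 95 from the hinge; about 120 above the table at rest and 75 with the lever down
- lever (a joint): lever angle in rad: 0 at rest (sprung up), 0.55 at its lower stop; about 1 to 3 N on the pad moves it
- tape_roll: bystander: brown tape roll, 100 across, 48 high, origin under its centre
- power_brick: bystander: black power brick 130 x 60 x 34, origin under its centre
- red_case: bystander: red plastic case 80 x 130 x 45, origin under its centre

How it is judged:
By the outcome, as a careful person would: the job done as asked, in the order asked, and still so for the second after the job is handed in, with the robot touching nothing.
It also fails if it takes over 61 s, if anything falls off the work surface, if the arm or the gripper's body presses on something with over 40 N, if the wrist force passes 120 N, or if a joint passes its speed limit or range.

## Working session

There is one attempt and no reset: what is moved stays moved. The work goes in short steps, each a Python script; the robot and the scene stay as the last script left them, time stands still between calls to the robot, and variables do not carry over. Pictures are saved under pics/ and viewed, at most 10 in all, crops included, and the job is handed in when it is done.

```bash
mkdir -p pics; ls
cat > h.py <<'E'
from bench import *
import numpy as np, cv2
from scipy.spatial.transform import Rotation as R
def cloud(im):
    d=im["depth"]; K=np.array(im["camera_matrix"]); k1=im["k1"]; h,w=d.shape
    u,v=np.meshgrid(np.arange(w),np.arange(h))
    x=(u-K[0,2])/K[0,0]; y=(v-K[1,2])/K[1,1]
    a,b=x.copy(),y.copy()
    for _ in range(20):
        s=1+k1*(a*a+b*b); a,b=x/s,y/s
    P=np.stack([a*d,-b*d,-d,np.ones_like(d)],-1)
    return (P@np.linalg.inv(np.array(im["view"])).T)[...,:3]
E
python3 - <<'E'
from h import *
print(state())
for n in("top","side"):
    im=get_image(n); cv2.imwrite(f"pics/{n}0.png",im["frame"]); np.savez(f"{n}0.npz",P=cloud(im),d=im["depth"],f=im["frame"])
    print(n,np.linalg.inv(np.array(im["view"])).round(3).tolist(),im["k1"],np.array(im["camera_matrix"]).tolist())
E
```

```text
pics
{'time': 0.0, 'joint_pos': array([ 1.19828453e+00,  9.18247216e-02,  1.23185258e+00, -1.54442458e-05,
        1.81980651e+00, -5.66665217e-02]), 'dq': array([-0.00108326, -0.00108043,  0.00110841, -0.00023302, -0.00076346,
       -0.00067151]), 'joint_torque': array([ 3.86536212e-04, -4.46454585e+01, -4.06445575e+01,  6.97836396e-02,
        2.96245865e-02, -1.98086022e-04]), 'ee_pos': array([0.18625772, 0.57006416, 0.22954612]), 'ee_rot': array([-1.94043164e-04,  1.57268836e-01,  9.87555375e-01, -9.25484876e-04]), 'ft_force': array([0.50670044, 0.29226828, 0.30384904]), 'moment': array([-0.02965981,  0.04354233,  0.00169955]), 'finger_force': 0.0, 'finger_gap': 0.0876301332182423}
top [[-0.054, 0.978, -0.202, 0.361], [-0.999, -0.053, 0.008, -0.004], [-0.003, 0.202, 0.979, 1.155], [0.0, 0.0, 0.0, 1.0]] 0.04603007113854259 [[406.48003384347015, 0.0, 253.1572463360804], [0.0, 406.48003384347015, 191.3329289014906], [0.0, 0.0, 1.0]]
side [[-0.982, 0.139, -0.128, 0.437], [-0.189, -0.697, 0.692, 0.681], [0.007, 0.704, 0.71, 0.813], [0.0, 0.0, 0.0, 1.0]] -0.0179601576990029 [[403.61294329535514, 0.0, 256.4244402745551], [0.0, 403.61294329535514, 193.4774292143701], [0.0, 0.0, 1.0]]
```

View pics/top0.png

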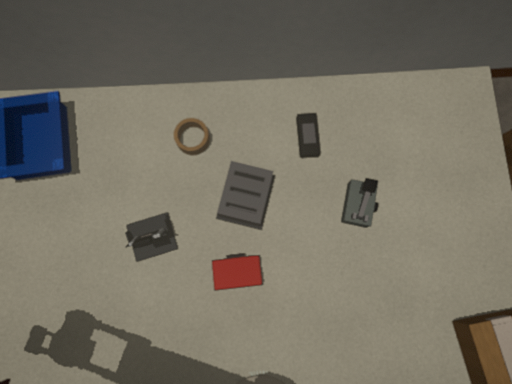

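View pics/side0.png

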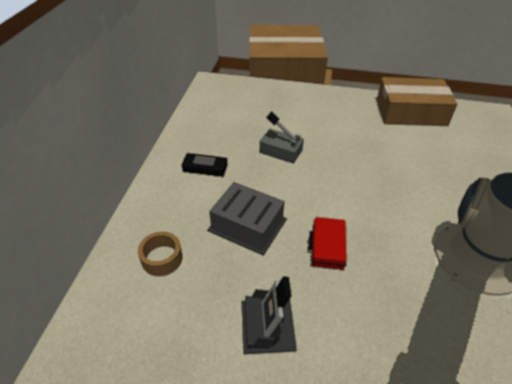

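Top view: stand with the carrier near (152,237), rack (245,194) with slots at about (249,175), (244,190) and (241,208), counter (361,203) with its pad at (371,185). The tape roll is at (192,135), the brick at (308,135) and the red case at (237,272). The side view shows the black handle at (283,290). Next I'll measure from depth.

```bash
python3 - <<'E'
import numpy as np, cv2
for n,boxes in (("top",dict(stand=(115,200,190,270),rack=(205,150,285,235),counter=(335,170,390,235))),("side",dict(stand=(235,270,305,360),rack=(200,175,295,258),counter=(250,105,310,165)))):
    z=np.load(n+"0.npz"); P=z["P"]; f=z["f"].astype(int)
    tiles=[]
    for k,(a,b,c,d) in boxes.items():
        tiles.append(cv2.resize(z["f"][b:d,a:c],(266,300),interpolation=cv2.INTER_CUBIC))
        q=P[b:d,a:c].reshape(-1,3); g=f[b:d,a:c].reshape(-1,3)
        rng={'stand':[(.006,.03),(.08,.2)],'rack':[(.067,.083)],'counter':[(.043,.057),(.1,.16)]}[k]
        for lo,hi in rng:
            s=q[(q[:,2]>lo)&(q[:,2]<hi)]
            if len(s)<4: print(n,k,lo,len(s)); continue
            r=cv2.minAreaRect(s[:,:2].astype(np.float32)*1000)
            print(n,k,lo,len(s),"mean",s.mean(0).round(4),"z",np.percentile(s[:,2],[5,50,95]).round(3),"rect",np.round(r[0],1),np.round(r[1],1),round(r[2],1))
        if k=='stand':
            s=(q[:,2]>.07); print(np.c_[q[s],g[s]][::max(1,s.sum()//30)].round(3).tolist())
    t=np.hstack(tiles); cv2.imwrite(f"pics/crop_{n}.png",t)
E
python3 -c "
import cv2,numpy as np
cv2.imwrite('pics/crop.png',np.vstack([cv2.imread('pics/crop_%s.png'%n) for n in('top','side')])*1)"
```

```text
top stand 0.006 817 mean [0.4666 0.2683 0.0124] z [0.007 0.011 0.029] rect [493.2 284.4] [180.6 174.5] 10.4
top stand 0.08 271 mean [0.4637 0.2667 0.1289] z [0.087 0.133 0.159] rect [463.2 272.5] [ 34.5 108.8] 16.1
[[0.361, -0.004, 1.155, 119.0, 137.0, 143.0], [0.487, 0.249, 0.082, 48.0, 54.0, 56.0], [0.484, 0.253, 0.086, 49.0, 53.0, 56.0], [0.482, 0.224, 0.089, 47.0, 52.0, 55.0], [0.478, 0.241, 0.117, 103.0, 110.0, 113.0], [0.479, 0.22, 0.092, 48.0, 56.0, 57.0], [0.477, 0.253, 0.109, 66.0, 72.0, 75.0], [0.477, 0.231, 0.092, 46.0, 53.0, 55.0], [0.473, 0.258, 0.127, 44.0, 50.0, 53.0], [0.473, 0.238, 0.108, 122.0, 130.0, 134.0], [0.471, 0.272, 0.12, 46.0, 55.0, 58.0], [0.471, 0.249, 0.114, 83.0, 89.0, 91.0], [0.472, 0.29, 0.093, 40.0, 46.0, 48.0], [0.465, 0.249, 0.153, 34.0, 42.0, 43.0], [0.467, 0.288, 0.119, 40.0, 46.0, 49.0], [0.462, 0.253, 0.157, 45.0, 51.0, 53.0], [0.464, 0.29, 0.129, 42.0, 49.0, 51.0], [0.46, 0.258, 0.157, 45.0, 50.0, 52.0], [0.464, 0.304, 0.105, 87.0, 93.0, 95.0], [0.458, 0.265, 0.159, 44.0, 50.0, 51.0], [0.462, 0.311, 0.109, 82.0, 89.0, 92.0], [0.456, 0.273, 0.1
[... 1846 characters left out ...]
.3, 0.115, 136.0, 146.0, 146.0], [0.459, 0.303, 0.114, 145.0, 155.0, 157.0], [0.437, 0.681, 0.813, 53.0, 54.0, 53.0], [0.471, 0.301, 0.086, 41.0, 44.0, 44.0], [0.459, 0.309, 0.099, 78.0, 83.0, 84.0], [0.466, 0.311, 0.088, 83.0, 88.0, 88.0], [0.454, 0.315, 0.091, 51.0, 53.0, 52.0], [0.453, 0.322, 0.093, 48.0, 49.0, 49.0], [0.459, 0.326, 0.075, 31.0, 31.0, 30.0]]
side rack 0.067 2070 mean [0.5834 0.0134 0.0746] z [0.07  0.075 0.077] rect [584.5   8.6] [123.9 151.5] 72.4
side counter 0.043 563 mean [ 0.5469 -0.3008  0.0499] z [0.045 0.05  0.053] rect [ 542.4 -306.9] [ 79.4 118.8] 74.4
side counter 0.1 131 mean [ 0.5705 -0.3131  0.1189] z [0.103 0.12  0.13 ] rect [ 566.9 -313.8] [35.7 44.5] 69.6
```

View pics/crop.png

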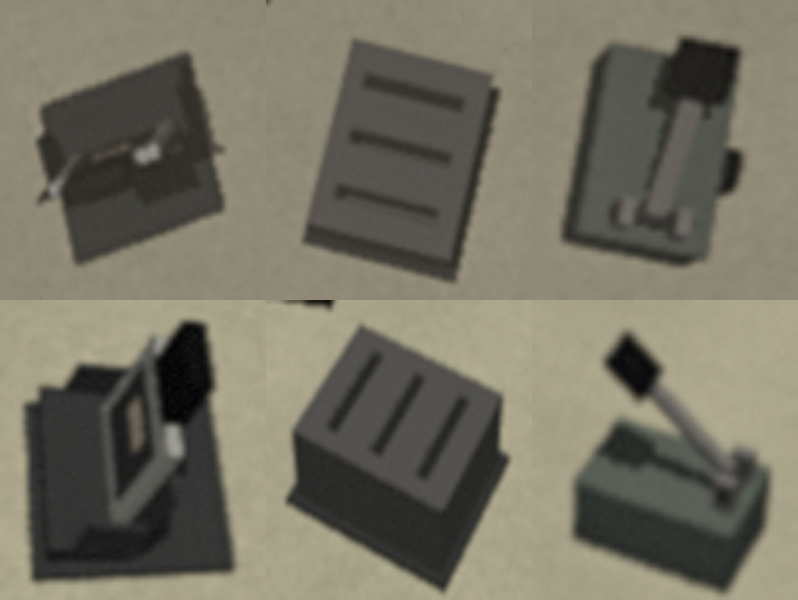

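The crops show the carrier tipped towards world -x in the stand, three clean slots in the rack, and the pad at the +x end of the counter. The rack measures the same in both views: centre about (584.5, 9), yaw about -17.4°. Next I'll fit the carrier in its tilted frame, check the slots, and check reach.

```bash
cat >> h.py <<'E'
def carr(yaw,tilt=0.30):  # columns: carrier axes, z tipped toward -x
    return (R.from_euler('z',yaw)*R.from_euler('y',-tilt)).as_matrix()
def quat(M):  # M columns tool axes
    q=R.from_matrix(M).as_quat(); return [q[3],q[0],q[1],q[2]]
def toolq(C,flip=1):  # tool z = -carrier z, tool y = +-carrier x
    z=-C[:,2]; y=flip*C[:,0]; x=np.cross(y,z); return quat(np.c_[x,y,z])
E
python3 - <<'E'
from h import *
c=np.array([.4839,.2779])
for n,(a,b,e,d) in (("top",(115,200,190,270)),("side",(235,270,305,360))):
    z=np.load(n+"0.npz"); P=z["P"][b:d,a:e].reshape(-1,3); f=z["f"][b:d,a:e].reshape(-1,3).astype(int).max(1); ok=z["d"][b:d,a:e].ravel()>0
    ok&=np.hypot(*(P[:,:2]-c).T)<.12
    s=P[ok&(P[:,2]>.003)&(P[:,2]<.018)]; r=cv2.minAreaRect((s[:,:2]*1000).astype(np.float32)); print(n,"base",np.round(r[0],1),np.round(r[1],1),r[2])
    # blade/handle plane normal
    s=P[ok&(P[:,2]>.085)&(P[:,2]<.15)]; m=s.mean(0); w,V=np.linalg.eigh(np.cov((s-m).T)); nn=V[:,0]*np.sign(V[0,0]); print(" normal",nn.round(3),"yaw",np.degrees(np.arctan2(nn[1],nn[0])).round(1),"tilt",np.arcsin(nn[2]).round(3),np.sqrt(w).round(4),len(s))
    C=carr(np.radians(14.1)); Q=(P-[*c,0])@C*1000
    for lab,k in (("handle z>.14",P[:,2]>.14),("blade",(Q[:,2]>75)&(P[:,2]<.118))):
        q=Q[ok&k]; print(" ",lab,len(q),np.percentile(q,[2,10,50,90,98],axis=0).round(1).tolist())
    # slots
    yaw=np.radians(-17.4); Rz=np.array([[np.cos(yaw),-np.sin(yaw)],[np.sin(yaw),np.cos(yaw)]])
for n,(a,b,e,d) in (("top",(205,150,285,235)),("side",(200,175,295,258))):
    im=get_image(n); g=im["frame"][b:d,a:e].max(2); 
    # rays onto z=.075
    D=dict(im); D["depth"]=np.ones((384,512),np.float32); P1=cloud(D); o=np.linalg.inv(np.array(im["view"]))[:3,3]
    r=P1-o; X=(o+r*((.075-o[2])/r[...,2:]))[b:d,a:e]
    L=(X[...,:2]-[.58445,.0089])@Rz*1000
    inn=(abs(L[...,0])<65)&(abs(L[...,1])<50); med=np.median(g[inn])
    for k in(-1,0,1):
        s=inn&(abs(L[...,0]-45*k)<14)&(g<med*.85); w=(med-g[s].astype(float)); q=L[s]; 
        r=cv2.minAreaRect(q.astype(np.float32)); print(n,k,s.sum(),np.average(q,axis=0,weights=w).round(1),np.round(r[0],1),np.round(r[1],1),round(r[2],1))
E
```

```text
top base [491.2 277.9] [211.2 194.9] 87.0613784790039
 normal [0.954 0.216 0.208] yaw 12.8 tilt 0.209 [0.0041 0.0188 0.0285] 153
  handle z>.14 125 [[9.1, -22.9, 143.3], [10.6, -20.8, 148.6], [16.9, -2.5, 158.3], [22.2, 15.8, 161.2], [22.5, 18.6, 162.6]]
  blade 124 [[8.3, -52.6, 76.0], [9.7, -43.0, 81.4], [17.2, -23.4, 94.2], [20.2, 37.3, 115.6], [20.5, 51.8, 118.3]]
side base [483.4 262. ] [149.2 172.8] 7.389584064483643
 normal [0.915 0.313 0.255] yaw 18.9 tilt 0.258 [0.003  0.0193 0.0234] 518
  handle z>.14 241 [[8.7, -22.4, 141.0], [10.4, -18.7, 143.7], [17.9, 1.4, 156.9], [21.6, 18.7, 159.1], [22.2, 19.7, 160.2]]
  blade 410 [[7.9, -40.5, 76.0], [10.5, -32.5, 78.7], [18.4, 17.5, 94.2], [19.5, 40.8, 113.3], [20.1, 52.9, 116.0]]
top -1 91 [-43.3   2.8] [-43.7   0.6] [10.7 83.1] 2.8
top 0 113 [0.7 1.6] [0.6 0.9] [10.5 84.4] 1.5
top 1 134 [44.8  1.1] [45.   1.2] [84.4 12.3] 89.9
side -1 130 [-45.    1.4] [-44.6   0.3] [84.5 12.8] 89.7
side 0 125 [0.  1.7] [ 0.4 -0.1] [12.7 83.5] 0.1
side 1 126 [45.   1.2] [45.2 -0.7] [13.2 85.9] 0.1
```

```bash
cat >> h.py <<'E'
CS=carr(np.radians(14.1)); O=np.array([.4839,.2779,0])+CS@[.0155,-.0015,.026]
TZ=.103
def S(dz): return (O+CS@[0,0,TZ+dz]).tolist()
YR=np.radians(-17.4); CR=carr(YR,0.); RC=np.array([.58445,.0089,0])+CR@[.0003,.0003,0]
def rk(k,z,dx=0,dy=0): return (RC+CR@[.045*(k-1)+dx,dy,z+TZ]).tolist()   # z: carrier origin height
def st():
    s=state(); print("t%.2f"%s["time"],"p",s["ee_pos"].round(4),"F",s["ft_force"].round(1),"M",s["moment"].round(2),"gap %.4f"%s["finger_gap"],"ff %.1f"%s["finger_force"]); return s
E
python3 - <<'E'
from h import *
for fl in(1,-1):
    print(fl,[ (None if j is None else np.round(j,2).tolist()) for j in (inverse_kinematics(S(.08),toolq(CS,fl)),inverse_kinematics(S(0),toolq(CS,fl)),inverse_kinematics(S(.12),toolq(CS,fl)),inverse_kinematics(rk(0,.1),toolq(CR,fl)),inverse_kinematics(rk(2,.006),toolq(CR,fl)))])
E
```

```text
1 [[0.53, -0.41, 1.76, -0.08, 1.51, 0.28], [0.52, -0.35, 1.84, -0.08, 1.36, 0.28], [0.54, -0.44, 1.7, -0.09, 1.58, 0.28], [-0.02, -0.07, 1.44, -0.0, 1.77, 0.28], [-0.06, 0.17, 1.35, -0.0, 1.61, 0.24]]
-1 [None, None, None, None, None]
```

Run:
```python
from h import *
q=toolq(CS)
move_to(S(.07),q); st()
move_l(S(0),.12); s=st()
if abs(s["ft_force"]).max()<10:
    close(); st()
    im=get_image("side"); cv2.imwrite("pics/g.png",cv2.resize(im["frame"][220:370,200:350],(600,600),interpolation=cv2.INTER_CUBIC))
```

```text
t1.68 p [0.4414 0.2665 0.195 ] F [0.5 0.1 0.5] M [-0.09  0.16 -0.02] gap 0.0877 ff 0.0
t2.41 p [0.4618 0.2711 0.1285] F [-0.1 -0.6  0.1] M [-0.12  0.21 -0.01] gap 0.0878 ff 0.0
t3.53 p [0.4616 0.2708 0.1278] F [-0.2 -0.1  0.3] M [-0.12  0.21 -0.02] gap 0.0139 ff 30.0
```

View pics/g.png

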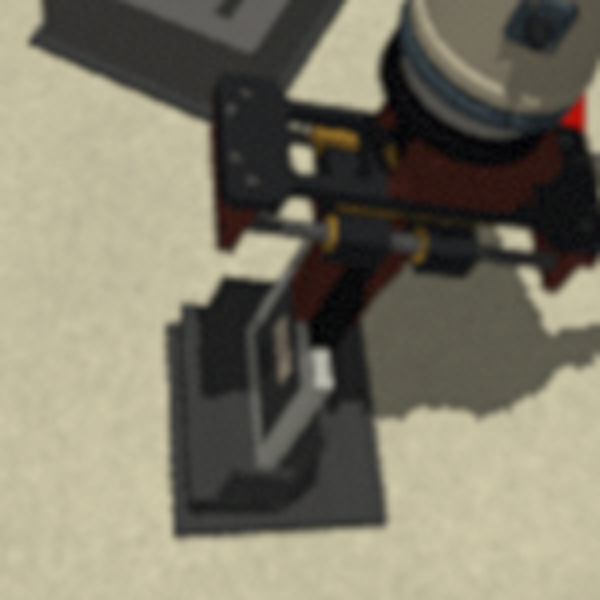

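The fingers hold the handle at centre (gap 13.9 mm, 30 N). Next I'll slide it out, go above slot 1 and check.

Run:
```python
from h import *
print(np.round(S(0),4))
move_l(S(.03),.06); s=st()
if abs(s["ft_force"]).max()<20:
    move_l(S(.125),.15); st()
    move_to(rk(1,.115),toolq(CR)); st(); print(np.round(rk(1,.115),4))
    for n in("side","top"):
        im=get_image(n); np.savez(n+"1.npz",P=cloud(im),f=im["frame"]); cv2.imwrite(f"pics/{n}1.png",im["frame"])
    a=cv2.imread("pics/side1.png")[120:270,180:330]; b=cv2.imread("pics/top1.png")[120:270,170:320]
    cv2.imwrite("pics/m1.png",cv2.resize(np.hstack([a,b]),(800,400),interpolation=cv2.INTER_CUBIC))
```

```text
[0.4617 0.2708 0.1278]
t4.23 p [0.4528 0.2686 0.1564] F [ 0.1  0.9 -2. ] M [-0.22  0.34 -0.02] gap 0.0140 ff 30.0
t5.02 p [0.4256 0.2616 0.2457] F [ 0.  -0.3 -1.6] M [-0.08  0.25  0.01] gap 0.0141 ff 30.0
t6.17 p [0.5846 0.0102 0.2182] F [-0.6  0.  -1.5] M [-0.11  0.08  0.01] gap 0.0136 ff 30.0
[0.5848 0.0091 0.218 ]
```

View pics/m1.png

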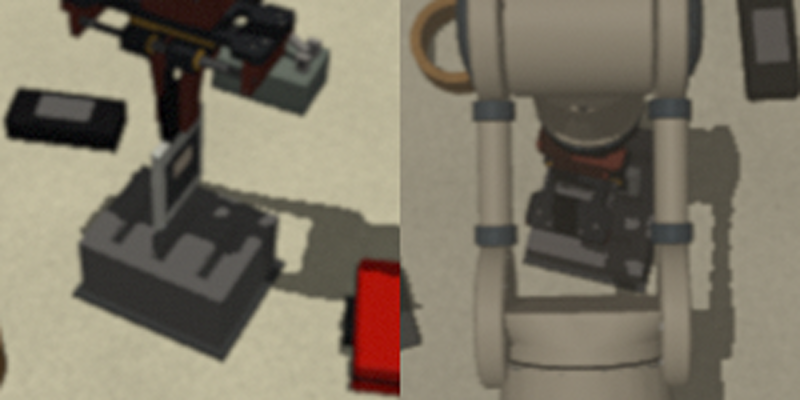

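The carrier hangs upright over the middle slot in the side view (blade near (178,180) in the left half). The arm hides it in the top view. I'll measure the blade's extents in the rack frame from side depth.

Run:
```python
from h import *
z=np.load("side1.npz"); P=z["P"][120:270,180:330].reshape(-1,3); g=z["f"][120:270,180:330].reshape(-1,3).max(1)
Q=(P-RC)@CR*1000
m=(abs(Q[:,0])<20)&(abs(Q[:,1])<60)&(Q[:,2]>95)&(Q[:,2]<212); q=Q[m]
print(m.sum(),np.percentile(q,[1,5,50,95,99],axis=0).round(1).tolist())
for lo in range(95,212,10):
    s=q[(q[:,2]>=lo)&(q[:,2]<lo+10)]
    if len(s)>3: print(lo,len(s),"x",np.percentile(s[:,0],[5,50,95]).round(1),"y",s[:,1].min().round(1),s[:,1].max().round(1))
e=q[q[:,1]>36]; print("edge",len(e),e.mean(0).round(1), "z",e[:,2].min(),e[:,2].max())
f=q[(q[:,2]>125)&(q[:,2]<200)&(abs(q[:,1])<33)]
A=np.c_[f[:,1:],np.ones(len(f))]; c,*_=np.linalg.lstsq(A,f[:,0],rcond=None); print("face x = %.3f y + %.3f z + %.1f"%tuple(c), np.std(f[:,0]-A@c))
st()
```

```text
538 [[-6.6, -36.3, 115.2], [-5.3, -34.3, 119.2], [-4.1, 14.2, 162.3], [2.0, 39.7, 203.4], [3.7, 41.0, 210.0]]
105 4 x [-3.7 -3.3 -3.2] y -25.6 23.6
115 53 x [-4.9 -4.1  1. ] y -37.8 40.4
125 50 x [-5.1 -4.2 -0. ] y -36.2 41.1
135 63 x [-5.4 -4.3  1. ] y -35.8 41.7
145 54 x [-5.1 -4.2  1.4] y -36.4 41.1
155 64 x [-5.2 -4.3  0.5] y -34.6 40.1
165 56 x [-5.4 -4.2  0.3] y -35.2 40.5
175 63 x [-5.1 -4.2  1.3] y -35.7 40.3
185 57 x [-5.2 -3.8 -1.2] y -39.8 40.7
195 54 x [-4.9 -3.2  2.4] y -39.3 41.4
205 20 x [-7.5 -4.8  4.8] y 7.9 22.8
edge 108 [ -1.2  38.8 161.5] z 115.00355985027144 203.81254764780965
face x = 0.004 y + 0.003 z + -4.8 0.6348239714073041
t6.27 p [0.5845 0.0107 0.2188] F [-0.6  1.  -1.6] M [-0.09  0.08  0.01] gap 0.0139 ff 30.0
```

```bash
cat >> h.py <<'E'
def go_down(k,z0,z1,step,lim=8,speed=.06,dx=0,dy=0):
    z=z0
    while z>z1+1e-6:
        z=max(z-step,z1); move_l(rk(k,z,dx,dy),speed); s=state(); F=s["ft_force"]
        if F[2]>lim or np.hypot(F[0],F[1])>15: break
    print("cmd z %.4f"%z,end=" "); s=st(); L=CR.T@(s["ee_pos"]-RC); print("   rack-local",(L*1000).round(1),"Floc",(CR.T@s["ft_force"]).round(1)); return z,s["ft_force"]
E
python3 - <<'E'
from h import *
move_l(rk(1,.080),.12)
z,F=go_down(1,.080,.056,.006)
if F[2]<8:
    z,F=go_down(1,z,.034,.011,speed=.08)
if F[2]<8:
    z,F=go_down(1,z,.024,.002,speed=.03)
E
```

```text
cmd z 0.0560 t7.71 p [0.5847 0.0091 0.1583] F [-0.5  0.4 -1.5] M [-0.05  0.06 -0.04] gap 0.0140 ff 30.0
   rack-local [-2.000e-01 -1.000e-01  1.583e+02] Floc [-0.6  0.2 -1.5]
cmd z 0.0340 t8.28 p [0.5848 0.009  0.1364] F [-0.4 -0.2 -1.6] M [-0.07  0.09  0.05] gap 0.0140 ff 30.0
   rack-local [ 0.000e+00 -1.000e-01  1.364e+02] Floc [-0.3 -0.3 -1.6]
cmd z 0.0300 t8.78 p [0.5852 0.0091 0.1359] F [-3.8  0.6 12.2] M [-0.07  1.24 -0.09] gap 0.0138 ff 30.0
   rack-local [4.000e-01 1.000e-01 1.359e+02] Floc [-3.8 -0.5 12.2]
```

Slot 1 is blocked at about 31 mm, so I'll try slot 2.

```bash
cat >> h.py <<'E'
def try_slot(k):
    z,F=go_down(k,.087,.055,.008,speed=.08)
    if F[2]>8: return z,F
    z,F=go_down(k,z,.035,.010,speed=.08)
    if F[2]>8: return z,F
    z,F=go_down(k,z,.022,.002,speed=.03)
    if F[2]>8: return z,F
    z,F=go_down(k,z,.010,.004,speed=.05)
    if F[2]>8: return z,F
    return go_down(k,z,.001,.0015,speed=.03)
E
python3 - <<'E'
from h import *
move_l(rk(1,.087),.15); st()
move_l(rk(2,.087),.12)
try_slot(2)
E
```

```text
t9.31 p [0.5848 0.0091 0.189 ] F [-0.4  0.7 -2.1] M [-0.07  0.12  0.03] gap 0.0133 ff 30.0
cmd z 0.0550 t10.83 p [ 0.6276 -0.0044  0.157 ] F [ 0.7 -0.3 -1.9] M [-0.03  0.08  0.02] gap 0.0138 ff 30.0
   rack-local [ 4.48e+01 -1.00e-01  1.57e+02] Floc [ 0.7 -0.1 -1.9]
cmd z 0.0350 t11.38 p [ 0.6276 -0.0044  0.1369] F [ 0.5 -0.4 -1.6] M [-0.05  0.1  -0.06] gap 0.0135 ff 30.0
   rack-local [ 4.480e+01 -1.000e-01  1.369e+02] Floc [ 0.6 -0.2 -1.6]
cmd z 0.0220 t13.13 p [ 0.6277 -0.0043  0.1249] F [ 0.3 -0.9 -2.2] M [-0.08  0.05  0.  ] gap 0.0139 ff 30.0
   rack-local [ 44.9  -0.  124.9] Floc [ 0.6 -0.7 -2.2]
cmd z 0.0100 t13.88 p [ 0.6276 -0.0043  0.1125] F [ 0.6 -1.  -2. ] M [-0.07  0.1  -0.01] gap 0.0137 ff 30.0
   rack-local [ 44.8  -0.  112.5] Floc [ 0.9 -0.8 -2. ]
cmd z 0.0055 t14.63 p [ 0.6279 -0.0043  0.1115] F [-4.3  1.  11.2] M [0.01 1.39 0.  ] gap 0.0138 ff 30.0
   rack-local [4.510e+01 1.000e-01 1.115e+02] Floc [-4.4 -0.3 11.2]
```

The contact in slot 2 is 24.4 mm deeper than the strip in slot 1, so the carrier is home. I'll relax the push, release, retreat and check.

Run:
```python
from h import *
move_l(rk(2,.0078),.03); st()
gripper_open(); st()
move_l(rk(2,.10),.15)
C=carr(np.radians(-15.7),0.); B=np.array([.5422,-.308,0])
move_to((B+C@[.034,0,.155]).tolist(),toolq(C)); close(); st()
im=get_image("side"); P=cloud(im); cv2.imwrite("pics/s2.png",cv2.resize(im["frame"][100:280,170:350],(600,600),interpolation=cv2.INTER_CUBIC))
Q=(P.reshape(-1,3)-RC)@CR*1000
q=Q[(abs(Q[:,0]-45)<12)&(abs(Q[:,1])<50)&(Q[:,2]>80)&(Q[:,2]<170)]
h=q[q[:,2]>104]; print(len(q),"top z",np.percentile(q[:,2],[90,98,100]).round(1),"handle x,y",np.percentile(h[:,:2],[2,50,98],axis=0).round(1).tolist())
b=q[(q[:,2]<94)]; print("blade",np.percentile(b,[2,50,98],axis=0).round(1).tolist())
```

```text
t14.88 p [ 0.6282 -0.0043  0.1116] F [-0.3 -0.1  5.6] M [-0.08  0.29  0.04] gap 0.0140 ff 30.0
t16.08 p [ 0.6278 -0.0043  0.1108] F [-0.7 -0.6 -0.6] M [-0.12  0.1   0.01] gap 0.0875 ff 0.0
t19.41 p [ 0.5749 -0.3172  0.155 ] F [0.2 1.4 0.3] M [-0.06  0.11 -0.01] gap 0.0006 ff 0.0
347 top z [141.3 143.1 144.6] handle x,y [[37.7, -21.5], [40.3, 5.1], [51.8, 21.7]]
blade [[40.6, -40.9, 80.2], [42.1, 5.1, 86.2], [48.1, 39.1, 93.7]]
```

View pics/s2.png

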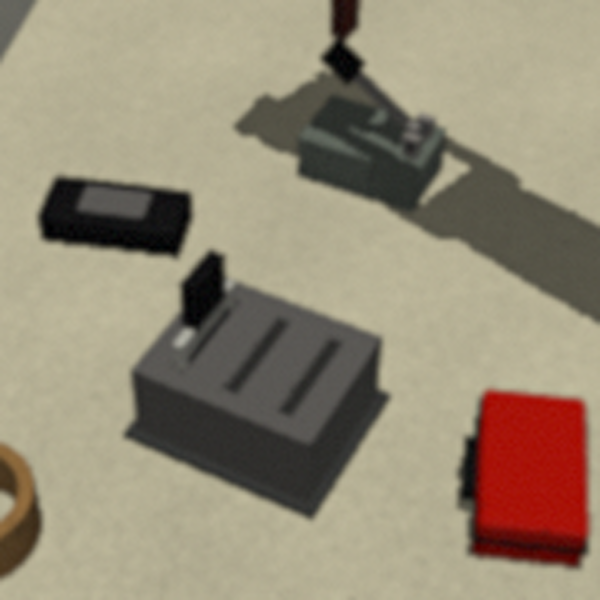

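The carrier stands upright in slot 2, with its handle top at about 141–143 mm (home is 140–142), and the bystanders are where they were. The fingertips are above the lever pad at (343,60). Now I'll push the lever down along its arc.

Run:
```python
from h import *
C=carr(np.radians(-15.7),0.); B=np.array([.5422,-.308,0])
def tip(th,dz=0): 
    x=-.045+.095*np.cos(th)-.006*np.sin(th); z=.063+.095*np.sin(th)+.006*np.cos(th)
    return (B+C@[x,0,z+.008+dz]).tolist()
move_l(tip(.6,.012),.1)
for th in (.6,.45,.3,.18,.1): move_l(tip(th),.08); s=state(); print(th,"tipz",(s["ee_pos"][2]*1000-8).round(1),s["ft_force"].round(1))
for dz in np.arange(.002,-.016,-.002):
    move_l(tip(.05,dz),.04); s=state(); print("dz",dz.round(3),"tipz",(s["ee_pos"][2]*1000-8).round(1),s["ft_force"].round(1))
    if s["ft_force"][2]>14: break
hold(.3); st()
im=get_image("side"); P=cloud(im); cv2.imwrite("pics/s3.png",cv2.resize(im["frame"][95:175,230:330],(750,600),interpolation=cv2.INTER_CUBIC))
```

```text
0.6 tipz 120.7 [-0.5  0.3 -0.8]
0.45 tipz 108.7 [-0.9 -0.1  1.5]
0.3 tipz 95.8 [-1.2  0.9  1.5]
0.18 tipz 85.2 [-0.6  0.7  1.3]
0.1 tipz 77.9 [ 0.4 -0.2  1.7]
dz 0.002 tipz 75.7 [-0.4 -0.1  2.6]
dz 0.0 tipz 74.2 [ 0.7 -0.2  2.4]
dz -0.002 tipz 73.5 [-1.7  0.9  7.8]
dz -0.004 tipz 73.0 [-3.8  2.4 13.1]
dz -0.006 tipz 72.4 [-5.9  3.4 17.8]
t22.79 p [ 0.5904 -0.3217  0.0804] F [-6.   3.3 17.7] M [ 0.53  1.11 -0.01] gap 0.0002 ff 9.1
```

View pics/s3.png

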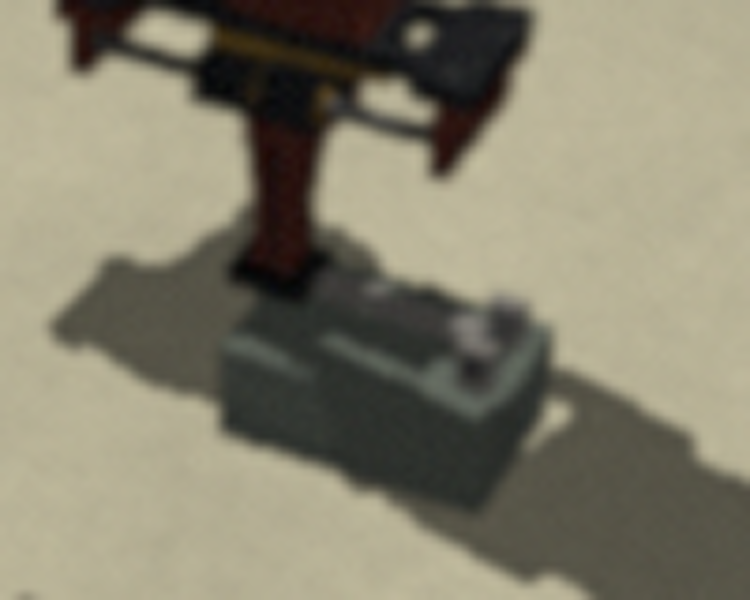

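The lever lies flat under the fingertips (pad at (280,278)). The force rises stiffly at about 74 mm, so it is on its stop. Next I'll lift off, check that it springs back, and take one last look before handing in.

Run:
```python
from h import *
C=carr(np.radians(-15.7),0.); B=np.array([.5422,-.308,0])
move_l((B+C@[.045,0,.135]).tolist(),.12)
move_l((B+C@[.045,0,.25]).tolist(),.2); hold(.5); st()
im=get_image("side"); P=cloud(im); q=P[105:170,245:315].reshape(-1,3); L=(q-B)@C*1000
pd=L[(abs(L[:,0]-33)<20)&(abs(L[:,1])<20)&(L[:,2]>100)&(L[:,2]<140)]; print("pad",len(pd),pd.mean(0).round(1))
Q=(P.reshape(-1,3)-RC)@CR*1000; q=Q[(abs(Q[:,0]-45)<12)&(abs(Q[:,1])<50)&(Q[:,2]>80)&(Q[:,2]<170)]; print("carrier top",np.percentile(q[:,2],[90,98]).round(1))
cv2.imwrite("pics/s4.png",im["frame"])
f0=np.load("side0.npz")["f"]
d=cv2.absdiff(f0,im["frame"]).max(2)
for k,(a,b,c,e) in dict(tape=(130,225,190,280),brick=(178,148,232,178),red=(305,212,352,272)).items(): print(k,(d[b:e,a:c]>60).sum())
```

```text
t24.71 p [ 0.5855 -0.3201  0.2498] F [-0.8 -0.4  0.1] M [-0.03  0.07 -0.  ] gap 0.0004 ff 0.0
pad 120 [ 30.6   2.8 120.5]
carrier top [141.6 143.3]
tape 0
brick 1
red 0
```

View pics/s4.png

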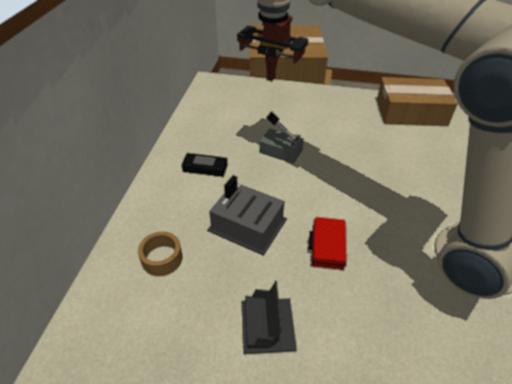

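The lever is back up (pad at (273,118), about 120 mm high), the carrier is home at (231,188), the bystanders haven't moved, and the arm is clear.

```bash
python3 -c "
from bench import *
print(job_done())"
```

```text
the job is handed in; nothing more can be done
None
```

The carrier is fully home in slot2 (slot1 was blocked part way, slot0 wasn't needed), the lever was pushed to its stop and sprang back, the tape roll, power brick and red case didn't move, and I handed the job in at about 25 s.

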